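# Put the check weight away in the push-latch drawer

## Robot

A 6-joint arm with a two-finger parallel gripper is mounted at the origin on the work surface. World frame = base frame: x ahead of the robot, y to its left, z up, the work surface at z = 0. Lengths are in mm, angles in rad, forces in N, time in s.
With the tool pointing down it reaches from about 350 to 725 mm from the base axis. Payload 6 kg.
Tool frame: the origin (TCP) lies midway between the tips of the shut fingers; the grasp point (between the pads) lies 19 mm behind it (env.grip_depth is the distance from the TCP to the grasp point, in mm); z points along the fingers, y is the line along which they close (so a half turn about z gives the same grasp; the last joint's range is limited). The gripper opens to 85 mm and grips with 20 to 120 N. Pads are 22 mm wide; open, the fingers measure 114 mm over their backs; the gripper's body (76 mm by 85 mm) begins 54 mm behind the grasp point. The pads swing forward as they close: fully open they stand 13 mm farther back than shut.
Start: joints at [-0.83, 0.04, 0.085, 0, -1.615, -0.334], TCP at [237.41, -551.008, 231.261] pointing down, gripper open.
Joint ranges: [-2.56, 2.56], [-1.29, 2.01], [-1.08, 1.49], [-3.29, 1.98], [-2.81, -0.18], [-2.99, 2.99]. Speed limits (rad/s): [2.57, 2.57, 3.01, 3.14, 3.14, 3.14].

## Interface

Orientations are given as [roll, pitch, yaw] about the fixed x, y, z axes, in that order (R = Rz(yaw) Ry(pitch) Rx(roll)).
In Python, from workcell import env gives the robot as it stands. The module is installed in compiled form; this text tells all that it offers.
- The arm moves only by the tool apply_moves, never from a script. Its argument "motion" is a list of rows, each a list of 7 numbers: the turn, a rotation vector about the tool's x, y, z in rad, then the shift along the tool's x, y, z in cm, then the opening, from -1 (shut) to 1 (fully open). In form: [[wx, wy, wz, tx, ty, tz, jaw], ...]. A call has 1 to 5 rows; each row is the pose to reach, as a shift and turn from the pose commanded when the call began, along the tool's axes at that moment; what a row does not reach only later rows make up. A row lasts 1/12 s, in which the tool goes at most 41.7 mm and 7.16 degrees, less where a joint would pass 70% of its speed; a pose out of reach is approached as far as the arm can. A call with a gripper value outside its range is refused whole. The fingers move at their own pace and stop on an object; "force" is the grip in N (left out, the last holds). Time passes only in rows, so rows that repeat a pose let the fingers close. It gives the time, the measured TCP pose, the force, the opening and the grip force at its end, in the units of the state.
- env.get_state(): the state, without advancing time (a new reading comes with each control period).
- env.read_camera(name): name is "scene" or "top" or "wrist"; returns a dict with "pixels" (384x512x3 uint8, red, green, blue), "fov_y" (degrees; the focal length in pixels is half the picture's height over the tangent of half this angle, whatever the lens; pixels are square), "cx", "cy" (the principal point, pixels), "cam_to_world" (4x4, takes a point from camera to world coordinates); the wrist camera has in their place "tool_from_camera" (4x4, takes a point from camera to tool coordinates, whose origin is the TCP and whose axes are the flange's). Camera axes: x right, y down, z forward; pixel columns grow to the right and rows downward; lengths in mm; the calibration is good to about 2 mm. A picture is of the moment at which its call begins: read the wrist's pose just before it. There is no depth.
- env.sign_off(): hands the job in; it is judged then, once.
The state is a dict: "clock": time; "q": joint angles; "dq": joint speeds; "joint_torque": joint torques, N m; "tool_pos": TCP position; "ee_rot": TCP orientation; "contact_force": force on the tool from outside, world axes, zero at the start; "ft_torque": the same for the moment, N m; "opening": opening from 0.0 (shut) to 1.0 (fully open); "grasp_force": force on a finger pad.
Only numpy, scipy, OpenCV 4.12 (cv2) and the standard library are available. Lean on these libraries where they do the work, as an engineer would, in place of code of your own. Each camera call takes 0.05 s, during which the arm holds its last target. There are 200 camera calls.

## Task

Put the 500 g check weight from the balance away: stand it gently in the empty middle bay of the drawer beside the balance (of the two drawer units, the one on the balance's side), and finish with both drawers, the blue and the orange one, latched shut. They have push-push catches and may be found latched or sprung open, so look first: one full push latches a sprung drawer, the next releases it. Leave the bottles, glassware and jar standing where they are.

Things in the scene. Friction and masses are not known exactly. Their poses are not given: they have to be found in the camera images.
- blue_drawer (a joint): Drawer position (m) along the unit's -x: 0 latched shut, 0.045-0.075 released and sprung open, 0.15 fully out, -0.008 inner stop. Push-push catch: pushed to the stop (10 to 15 N) and let go, a sprung drawer latches at 0, a latched one springs out; short of -0.007 nothing changes. Spring pushes out with 50 N/m x (0.1 m - value); drag 2.5 N + 8 N per m/s: beyond 0.05 it stays put.
- orange_drawer (a joint): Drawer position (m) along the unit's -x: 0 latched shut, 0.045-0.075 released and sprung open, 0.15 fully out, -0.008 inner stop. Push-push catch: pushed to the stop (10 to 15 N) and let go, a sprung drawer latches at 0, a latched one springs out; short of -0.007 nothing changes. Spring pushes out with 50 N/m x (0.1 m - value); drag 2.5 N + 8 N per m/s: beyond 0.05 it stays put.
- blue_front (a point): Centre of the outer face of the blue drawer front, 55 mm above the bench; moves with the drawer, axes as the unit's. Plain panel 165 mm wide, 14 mm thick, top edge 97 mm above the bench; latched, it is tucked under the top board, inner face 9 mm before the unit's mouth. Behind it the drawer is empty for 49 mm down to its floor at 16 mm: hook a finger there, over the top edge, to draw it out.
- orange_front (a point): Centre of the outer face of the orange drawer front, 55 mm above the bench; moves with the drawer, axes as the unit's. Plain panel 165 mm wide, 14 mm thick, top edge 97 mm above the bench; latched, it is tucked under the top board, inner face 9 mm before the unit's mouth. Behind it the drawer is empty for 49 mm down to its floor at 16 mm: hook a finger there, over the top edge, to draw it out.
- blue_unit: Fixed white bench drawer unit, 220 (x) x 165 (y) x 110 mm high, open at its front (-x face, roughly towards the robot), with one blue-fronted drawer without handle; the two units swap sides. Origin: centre of its underside; x to its back. Mouth at x = -110 mm; the top board (100 to 110 mm above the bench) overhangs it by 22 mm, and two bottles stand on it at the front. Top inlaid in blue.
- orange_unit: Fixed white bench drawer unit, 220 (x) x 165 (y) x 110 mm high, open at its front (-x face, roughly towards the robot), with one orange-fronted drawer without handle; the two units swap sides. Origin: centre of its underside; x to its back. Mouth at x = -110 mm; the top board (100 to 110 mm above the bench) overhangs it by 22 mm, and two bottles stand on it at the front. Top inlaid in orange.
- blue_bay (a point): Floor centre of the blue drawer's empty middle bay, 16 mm above the bench; moves with the drawer, axes as the unit's. Bay 48 (x) x 50 (y) mm between 3 mm walls 18 mm high; drawer sides reach 50 mm above the bench. 47 mm to either side (y) small weights, to 56 mm above the bench, sit fixed in nests. It lies 76 mm behind the front's inner face: 83 mm before the unit's mouth with the drawer fully out.
- orange_bay (a point): Floor centre of the orange drawer's empty middle bay, 16 mm above the bench; moves with the drawer, axes as the unit's. Bay 48 (x) x 50 (y) mm between 3 mm walls 18 mm high; drawer sides reach 50 mm above the bench. 47 mm to either side (y) small weights, to 56 mm above the bench, sit fixed in nests. It lies 76 mm behind the front's inner face: 83 mm before the unit's mouth with the drawer fully out.
- weight500: Polished steel 500 g weight: cylinder 38 mm across with a narrower neck and a round grip knob 28 mm across on top, 68 mm high overall, standing upright. Origin: centre of its underside, z up along its axis. The knob's straight side lies 54 to 66 mm above the underside. It starts on the balance pan.
- balance: Fixed top-loading laboratory balance, white and blue, 235 (x) x 190 (y) mm, with a flat square steel pan 170 x 170 mm whose top is 84 mm above the bench. Origin: on the bench under the middle of the pan; keypad towards -x. The body reaches 140 mm to -x and 96 mm to +x of the origin. It stands on the left or on the right.
- tray: Fixed shallow orange tray 270 (x) x 200 (y) mm, rim 20 mm high, floor 6 mm. Origin on the bench, 20 mm to +x of its middle. It stands on the side opposite to the balance and holds the two flasks.
- amber_bottle: Amber glass bottle with a black cap, 64 mm across, 140 mm high, loose, standing on the blue unit's top right at its front edge (3 to 6 mm behind it), on the +y side. Origin: centre of its underside.
- green_bottle: Green glass bottle with a white cap, 64 mm across, 130 mm high, loose, standing on the blue unit's top right at its front edge (3 to 6 mm behind it), on the -y side. Origin: centre of its underside.
- white_bottle: White plastic wide-mouth bottle with a blue cap, 64 mm across, 125 mm high, loose, standing on the orange unit's top right at its front edge (3 to 6 mm behind it), on the +y side. Origin: centre of its underside.
- grey_bottle: Grey plastic bottle with a red cap, 64 mm across, 135 mm high, loose, standing on the orange unit's top right at its front edge (3 to 6 mm behind it), on the -y side. Origin: centre of its underside.
- beaker: Small glass beaker, 48 mm across, 55 mm high, loose, standing on the balance pan beside the weight. Origin: centre of its underside.
- flask_large: Conical glass flask, 82 mm across at the base, 38 mm at the rim, 140 mm high, loose, on the tray. Origin: centre of its underside.
- flask_small: Conical glass flask, 66 mm across at the base, 30 mm at the rim, 112 mm high, loose, on the tray. Origin: centre of its underside.
- white_jar: White plastic jar with a screw cap, 48 mm across, 85 mm high, loose, on the bench between the robot and the drawers. Origin: centre of its underside.
Mind the look-alikes: they are no part of the job. What is shaped like the weight500 but red is not meant.

How it is judged (in metres and radians):
On the way, in this order (a step that is already met when the one before it is completed fails the run):
1. the drawer beside the balance is drawn out by at least 90 mm ((((world y of each of balance, blue_unit above 0 m or world y of each of balance, blue_unit below 0 m) and value of joint blue_drawer above 0.09 m) or ((world y of each of balance, orange_unit above 0 m or world y of each of balance, orange_unit below 0 m) and value of joint orange_drawer above 0.09 m))), for 0.1 s.
2. the 500 g weight stands upright in that drawer's empty bay ((((world y of each of balance, blue_unit above 0 m or world y of each of balance, blue_unit below 0 m) and horizontal distance between weight500 and blue_bay below 0.012 m and z of weight500 in the frame of blue_bay between -0.005 and 0.005 m and angle between weight500's own z axis and vertical below 0.12 rad) or ((world y of each of balance, orange_unit above 0 m or world y of each of balance, orange_unit below 0 m) and horizontal distance between weight500 and orange_bay below 0.012 m and z of weight500 in the frame of orange_bay between -0.005 and 0.005 m and angle between weight500's own z axis and vertical below 0.12 rad))), for 0.2 s.
At the end, for the whole second after the job is handed in: The 500 g weight stands upright (within 7 degrees) on the floor of the middle bay of the drawer that is on the balance's side, its axis within 12 mm of the bay's centre and at rest; both drawers are latched shut (joint values within 4 mm of 0) ((((world y of each of balance, blue_unit above 0 m or world y of each of balance, blue_unit below 0 m) and horizontal distance between weight500 and blue_bay below 0.012 m and z of weight500 in the frame of blue_bay between -0.005 and 0.005 m and angle between weight500's own z axis and vertical below 0.12 rad) or ((world y of each of balance, orange_unit above 0 m or world y of each of balance, orange_unit below 0 m) and horizontal distance between weight500 and orange_bay below 0.012 m and z of weight500 in the frame of orange_bay between -0.005 and 0.005 m and angle between weight500's own z axis and vertical below 0.12 rad)) and value of joint blue_drawer between -0.004 and 0.004 m and value of joint orange_drawer between -0.004 and 0.004 m and linear speed of weight500 below 0.02 m/s); the robot touches nothing.
It fails at once if a bottle on a drawer unit is shifted more than 40 mm or tipped more than 20 degrees (distance of any of amber_bottle, green_bottle, white_bottle, grey_bottle from where it was at the start of the episode above 0.04 m or angle between any of amber_bottle, green_bottle, white_bottle, grey_bottle's own z axis and vertical above 0.35 rad).
It fails at once if the beaker, a flask or the jar is shifted more than 40 mm or tipped more than 20 degrees (distance of any of beaker, flask_large, flask_small, white_jar from where it was at the start of the episode above 0.04 m or angle between any of beaker, flask_large, flask_small, white_jar's own z axis and vertical above 0.35 rad).
It fails at once if the 500 g weight is dropped into or struck against a drawer or its unit (contact above 50 N) (contact force between weight500 and blue_unit above 50 N or contact force between weight500 and orange_unit above 50 N).
It fails at once if the 500 g weight is tipped over (more than 50 degrees) (angle between weight500's own z axis and vertical above 0.87 rad).
It also fails if it takes over 72 s, if anything falls off the work surface, if the arm or the gripper's body presses on something with over 40 N, if the wrist force passes 120 N, or if a joint passes its speed limit or range.

## Working session

There is one attempt and no reset: what is moved stays moved. The work goes in short steps, Python scripts to look and compute and a tool call to move; the robot and the scene stay as the last step left them, time stands still between calls to the robot, and variables do not carry over. Pictures are saved under pics/ and viewed, at most 10 in all, crops included, and the job is handed in when it is done.

Besides the shell and the picture viewer there is one more tool, called by a JSON object that holds its "fn" and its "kwargs". apply_moves: Moves the arm, as the interface text tells. Its arguments: {"type":"object","properties":{"motion":{"type":"array"},"force":{"type":"number"}},"required":["motion"]}

```bash
mkdir -p pics
cat > h.py <<'E'
import numpy as np,cv2,pickle
from workcell import env
def shot(n,tag):
    s=env.get_state(); c=env.read_camera(n); c['state']=s
    cv2.imwrite(f'pics/{tag}.png',c['pixels'][:,:,::-1]); pickle.dump(c,open(f'{tag}.pkl','wb')); return c
def ray(c,u,v):
    f=c['pixels'].shape[0]/2/np.tan(np.radians(c['fov_y'])/2)
    T=np.array(c['cam_to_world']) if 'cam_to_world' in c else None
    d=np.array([(u-c['cx'])/f,(v-c['cy'])/f,1.])
    return T[:3,3],T[:3,:3]@d
def onz(c,u,v,z):
    o,d=ray(c,u,v); return o+d*(z-o[2])/d[2]
def proj(c,p):
    f=c['pixels'].shape[0]/2/np.tan(np.radians(c['fov_y'])/2)
    T=np.array(c['cam_to_world']); q=T[:3,:3].T@(np.array(p)-T[:3,3]); return q[:2]/q[2]*f+[c['cx'],c['cy']]
def tri(c1,p1,c2,p2):
    A=[];b=[]
    for c,p in((c1,p1),(c2,p2)):
        o,d=ray(c,*p); d=d/np.linalg.norm(d); P=np.eye(3)-np.outer(d,d); A.append(P); b.append(P@o)
    x=np.linalg.lstsq(np.vstack(A),np.hstack(b),rcond=None)[0]; return x
E
python3 - <<'E'
from h import *
a=shot('scene','s0');b=shot('top','t0')
im=np.hstack([a['pixels'],b['pixels']])[:,:,::-1]
for c in(a,b): print(c['fov_y'],c['cx'],c['cy'],np.round(c['cam_to_world'],3).tolist())
print(env.get_state())
E
```

```text
42.46588442377919 248.32835996375218 202.18104370947094 [[-0.478, 0.565, -0.673, 1484.523], [0.878, 0.298, -0.374, 504.328], [-0.01, -0.77, -0.639, 953.58], [0.0, 0.0, 0.0, 1.0]]
47.333642373113136 250.87461103381568 181.40740914873356 [[0.016, -0.998, 0.059, 498.807], [-1.0, -0.015, 0.008, -21.268], [-0.007, -0.059, -0.998, 1522.019], [0.0, 0.0, 0.0, 1.0]]
{'clock': 0.1, 'q': array([-8.30317208e-01,  4.08068868e-02,  8.39306176e-02, -3.98829460e-04,
       -1.61550604e+00, -3.33702786e-01]), 'dq': array([ 0.00157433,  0.00086524,  0.00346112,  0.00394119,  0.00105301,
       -0.0001882 ]), 'joint_torque': array([-5.53391365e-03, -3.69349980e+01,  3.48280764e+01,  6.95174441e+00,
       -4.56859081e-03,  3.57786837e-05]), 'tool_pos': array([ 237.34541167, -550.74754944,  230.36031156]), 'ee_rot': array([ 3.13996365e+00, -1.43000327e-04, -2.73479869e+00]), 'contact_force': array([0.06486707, 0.63183377, 0.04727838]), 'ft_torque': array([0.05302276, 0.01625296, 0.02106985]), 'grasp_force': 0.0, 'opening': 1.0018729012883762}
```

View pics/s0.png

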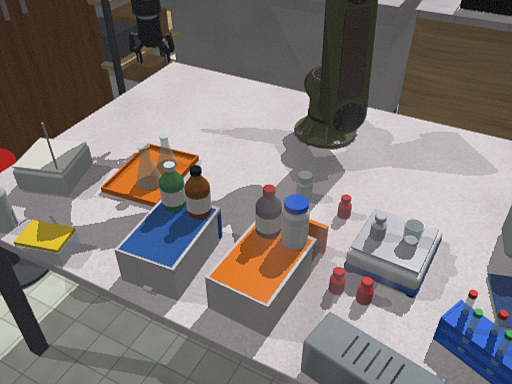

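View pics/t0.png

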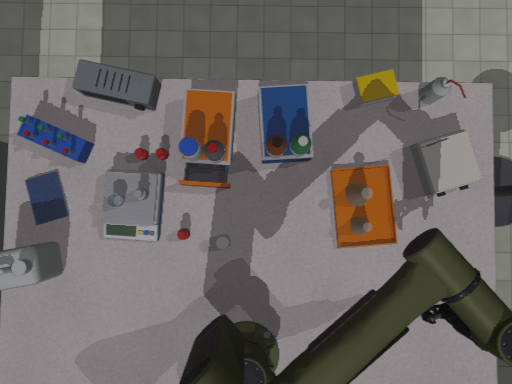

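The weight is the steel knobbed thing at scene (378,226) / top (140,195). The glass beaker is at scene (413,232), and the red look-alikes (scene (345,206), (338,280), (365,290)) stand off the pan. The balance and the orange unit are on the same side (+y). The orange drawer is sprung open and blue looks shut. I'll check all of this in one enlarged crop and measure.

Run:
```python
from h import *
a=pickle.load(open('s0.pkl','rb'));b=pickle.load(open('t0.pkl','rb'))
t=cv2.resize(b['pixels'][80:250,95:315],None,fx=3,fy=3,interpolation=cv2.INTER_CUBIC)[:, :, ::-1]
s=cv2.resize(a['pixels'][195:275,340:450],None,fx=3,fy=3,interpolation=cv2.INTER_CUBIC)[:, :, ::-1]
W=np.zeros((600,800,3),np.uint8); t=t[:510];W[:t.shape[0],:t.shape[1]]=t; 
s=cv2.resize(s,(330,240)); W[360:600,470:800]=s
cv2.imwrite('pics/c1.png',W)
hsv=cv2.cvtColor(b['pixels'],cv2.COLOR_RGB2HSV)
for n,lo,hi in(('orange',(5,150,90),(20,255,255)),('blue',(100,120,60),(125,255,255))):
    m=cv2.inRange(hsv,lo,hi)
    for c in cv2.findContours(m,cv2.RETR_EXTERNAL,cv2.CHAIN_APPROX_NONE)[0]:
        if cv2.contourArea(c)<60: continue
        r=cv2.minAreaRect(c); bx=cv2.boxPoints(r)
        print(n,cv2.contourArea(c),[ (np.round(p,1).tolist(),np.round(onz(b,*p,110)[:2]).tolist(),np.round(onz(b,*p,97)[:2]).tolist()) for p in bx])
```

```text
orange 172.5 [([178.6999969482422, 184.1999969482422], [569.0, 223.0], [569.0, 226.0]), ([179.0, 179.60000610351562], [584.0, 223.0], [585.0, 225.0]), ([228.1999969482422, 182.6999969482422], [576.0, 64.0], [577.0, 64.0]), ([227.89999389648438, 187.3000030517578], [561.0, 64.0], [562.0, 65.0])]
orange 4464.0 [([330.79998779296875, 169.1999969482422], [625.0, -267.0], [626.0, -270.0]), ([389.3999938964844, 163.89999389648438], [645.0, -456.0], [646.0, -460.0]), ([396.5, 242.89999389648438], [392.0, -478.0], [391.0, -482.0]), ([337.8999938964844, 248.10000610351562], [372.0, -291.0], [371.0, -294.0])]
orange 2151.5 [([182.1999969482422, 157.1999969482422], [657.0, 214.0], [658.0, 217.0]), ([186.89999389648438, 89.4000015258789], [880.0, 205.0], [883.0, 207.0]), ([231.5, 92.5], [872.0, 58.0], [875.0, 59.0]), ([226.8000030517578, 160.3000030517578], [649.0, 69.0], [650.0, 70.0])]
blue 251.5 [([179.0, 137.0], [723.0, 226.0], [725.0, 229.0]), ([197.0, 137.0], [723.0, 168.0], [726.0, 170.0]), ([197.0, 155.0], [665.0, 166.0], [666.0, 168.0]), ([179.0, 155.0], [664.0, 225.0], [665.0, 227.0])]
blue 1522.0 [([17.0, 134.1999969482422], [724.0, 756.0], [726.0, 763.0]), ([26.200000762939453, 113.5999984741211], [792.0, 729.0], [795.0, 736.0]), ([93.30000305175781, 143.5], [697.0, 505.0], [699.0, 510.0]), ([84.19999694824219, 164.10000610351562], [630.0, 532.0], [631.0, 537.0])]
blue 2134.5 [([261.0, 87.69999694824219], [889.0, -38.0], [892.0, -38.0]), ([305.3999938964844, 85.0], [900.0, -183.0], [903.0, -184.0]), ([309.5, 152.89999389648438], [677.0, -198.0], [679.0, -200.0]), ([265.1000061035156, 155.60000610351562], [666.0, -54.0], [668.0, -55.0])]
```

View pics/c1.png

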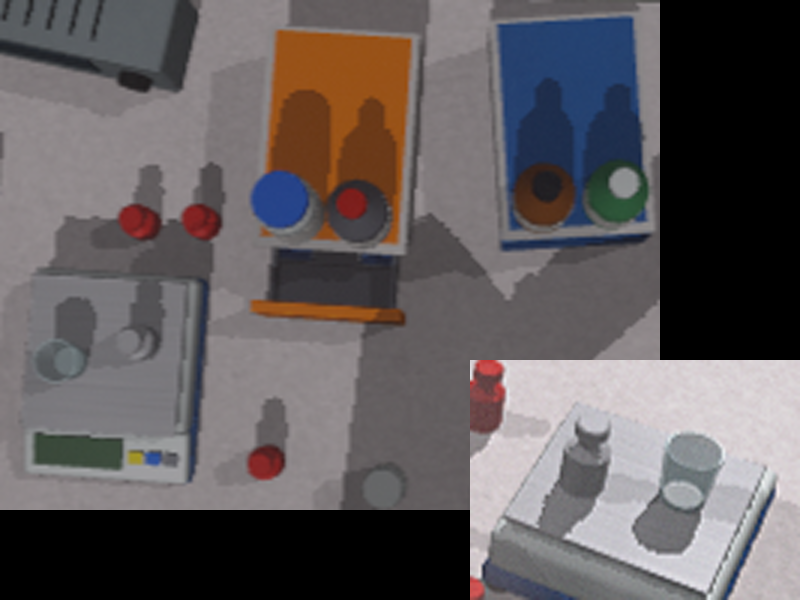

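The crop confirms it: the grey steel weight with a knob is on the pan at top (141,194). Glass beaker at top (115,200), red ones off the pan. The orange drawer is sprung open, and the blue front is tucked under its board (latched), so I leave it alone. The front inner face top sits at about (581,145), with unit yaw about -0.045. I'll start towards the orange drawer.

{"fn": "apply_moves", "kwargs": {"motion": [[0, 0, 0.11, -3.1, 2.54, 0, -1], [0, 0, 0.22, -6.2, 5.08, 0, -1], [0, 0, 0.33, -9.3, 7.6, 0, -1], [0, 0, 0.44, -12.4, 10.1, 0, -1], [0, 0, 0.452, -15.5, 12.7, 0, -1]]}}

```text
clock: 0.52
tool_pos: [329.0, -373.0, 230.7]
ee_rot: [3.141, -0.001, 3.09]
contact_force: [1.3, 0.8, -0.5]
opening: 0.298
grasp_force: 0.0
```

```bash
cat >> h.py <<'E'
from scipy.spatial.transform import Rotation as Ro
def delta(p,yaw):
    s=env.get_state(); R=Ro.from_euler('xyz',s['ee_rot']); G=Ro.from_euler('xyz',[np.pi,0,yaw])
    print('pos',np.round(s['tool_pos'],1),'rot',np.round(s['ee_rot'],3),'shift cm',np.round(R.inv().apply(np.array(p)-s['tool_pos'])/10,2),'turn',np.round((R.inv()*G).as_rotvec(),3),'t',s['clock'])
def wcam(c):
    s=c['state'];T=np.eye(4);T[:3,:3]=Ro.from_euler('xyz',s['ee_rot']).as_matrix();T[:3,3]=s['tool_pos'];c['cam_to_world']=T@np.array(c['tool_from_camera']);return c
E
python3 - <<'E'
from h import *
delta([520,100,231],-3.187)
a=pickle.load(open('s0.pkl','rb'));b=pickle.load(open('t0.pkl','rb'))
print('weight top',tri(a,(380.7,217),b,(141,194)))
print(np.round(env.read_camera('wrist')['tool_from_camera'],3))
E
```

```text
pos [ 329.  -373.   230.7] rot [ 3.141e+00 -1.000e-03  3.090e+00] shift cm [-1.664e+01  4.822e+01 -2.000e-02] turn [ 0.    -0.001 -0.006] t 0.5167
weight top [532.54608605 341.42617772 143.75269566]
[[ 0.00000e+00 -9.49000e-01 -3.16000e-01  8.17090e+01]
 [ 1.00000e+00  0.00000e+00  0.00000e+00 -1.05000e-01]
 [-0.00000e+00 -3.16000e-01  9.49000e-01 -1.43136e+02]
 [ 0.00000e+00  0.00000e+00  0.00000e+00  1.00000e+00]]
```

{"fn": "apply_moves", "kwargs": {"motion": [[0, 0, 0, -1.35, 3.9, 0, -1], [0, 0, 0, -2.7, 7.8, 0, -1], [0, 0, 0, -4.05, 11.7, 0, -1], [0, 0, 0, -5.4, 15.6, 0, -1], [0, 0, 0, -6.8, 19.5, 0, -1]]}}

```text
clock: 0.98
tool_pos: [405.6, -180.8, 231.2]
ee_rot: [3.141, 0.0, 3.096]
contact_force: [1.6, -0.5, 0.0]
opening: 0.001
grasp_force: 0.0
```

{"fn": "apply_moves", "kwargs": {"motion": [[0, 0, 0, -1.35, 3.9, 0, -1], [0, 0, 0, -2.7, 7.8, 0, -1], [0, 0, 0, -4.05, 11.7, 0, -1], [0, 0, 0, -5.4, 15.6, 0, -1], [0, 0, 0, -6.8, 19.5, 0, -1]]}}

```text
clock: 1.4
tool_pos: [482.4, 11.2, 231.3]
ee_rot: [3.141, 0.0, 3.097]
contact_force: [1.6, -0.4, -0.5]
opening: -0.002
grasp_force: 0.0
```

{"fn": "apply_moves", "kwargs": {"motion": [[0, 0, 0, -1, 4, 0, -1], [0, 0, 0, -2, 8, 0, -1], [0, 0, 0, -3, 11, 0, -1], [0, 0, 0, -3, 11, 0, -1]]}}

```text
clock: 1.73
tool_pos: [517.7, 122.0, 229.1]
ee_rot: [-3.141, -0.003, 3.101]
contact_force: [-0.5, -0.8, -1.5]
opening: 0.0
grasp_force: 0.0
```

Run:
```python
from h import *
delta([598,145,160],-3.187)
c=wcam(shot('wrist','w1'))
hsv=cv2.cvtColor(c['pixels'],cv2.COLOR_RGB2HSV)
m=cv2.inRange(hsv,(5,150,60),(20,255,255))
for k in cv2.findContours(m,cv2.RETR_EXTERNAL,cv2.CHAIN_APPROX_NONE)[0]:
    if cv2.contourArea(k)<150: continue
    for p in cv2.boxPoints(cv2.minAreaRect(k)): print(np.round(p),np.round(onz(c,*p,97)))
```

```text
pos [517.7 122.  229.1] rot [-3.141e+00 -3.000e-03  3.101e+00] shift cm [-7.95  2.63  6.88] turn [-0.001 -0.003  0.005] t 1.7333
[ 43. 338.] [ 686. -120.   97.]
[ 45. 327.] [ 671. -114.   97.]
[ 86. 333.] [682. -71.  97.]
[ 84. 345.] [697. -76.  97.]
[201. 241.] [575.  66.  97.]
[201. 200.] [532.  71.  97.]
[365. 202.] [541. 225.  97.]
[364. 244.] [584. 227.  97.]
```

View pics/w1.png

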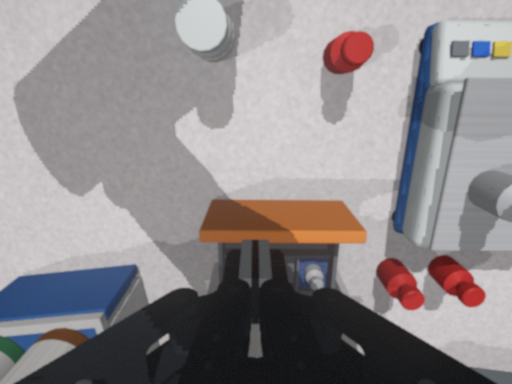

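The wrist view puts the drawer front's inner top edge at pixels (201..365, 242), i.e. x about 580, y centre 146, matching the top view. I'll go over the bay gap and down.

{"fn": "apply_moves", "kwargs": {"motion": [[0, 0, 0, -4, 1.2, 0, -1], [0, 0, 0, -8, 2.5, 0, -1], [0, 0, 0, -8, 2.5, 4, -1], [0, 0, 0, -8, 2.5, 8, -1], [0, 0, 0, -8, 2.5, 10, -1]]}}

```text
clock: 2.2
tool_pos: [596.7, 137.8, 124.7]
ee_rot: [-3.139, -0.008, 3.095]
contact_force: [-0.0, -0.1, -1.1]
opening: 0.001
grasp_force: 0.0
```

{"fn": "apply_moves", "kwargs": {"motion": [[0, 0, 0, 0, 0, 2, -1], [0, 0, 0, 0, 0, 4, -1], [0, 0, 0, 0, 0, 5.3, -1], [0, 0, 0, 0, 0, 5.3, -1]]}}

```text
clock: 2.53
tool_pos: [596.4, 137.6, 74.6]
ee_rot: [-3.14, -0.005, 3.095]
contact_force: [-0.3, -0.1, -0.1]
opening: 0.002
grasp_force: 0.0
```

{"fn": "apply_moves", "kwargs": {"motion": [[0, 0, 0, 0.5, 0, 0, -1], [0, 0, 0, 1.5, 0, 0, -1], [0, 0, 0, 2.5, 0, 0, -1], [0, 0, 0, 4, 0, 0, -1], [0, 0, 0, 5, 0, 0, -1]]}}

```text
clock: 2.95
tool_pos: [548.9, 141.3, 80.7]
ee_rot: [3.14, 0.004, 3.096]
contact_force: [3.8, -0.4, -2.8]
opening: 0.004
grasp_force: 2.3
```

{"fn": "apply_moves", "kwargs": {"motion": [[0, 0, 0, 0.7, 0, 0, -1], [0, 0, 0, 1.4, 0, 0, -1], [0, 0, 0, 2.1, 0, 0, -1], [0, 0, 0, 2.8, 0, 0, -1], [0, 0, 0, 2.8, 0, 0, -1]]}}

```text
clock: 3.37
tool_pos: [519.9, 142.8, 79.5]
ee_rot: [3.14, 0.001, 3.097]
contact_force: [0.5, 0.1, 0.3]
opening: -0.003
grasp_force: 0.3
```

{"fn": "apply_moves", "kwargs": {"motion": [[0, 0, 0, -0.9, 0, 0, -1], [0, 0, 0, -0.9, 0, -3, -1], [0, 0, 0, -0.9, 1, -7, -1], [0, 0, 0, -0.9, 1, -11, -1], [0, 0, 0, -0.9, 1, -15, -1]]}}

```text
clock: 3.78
tool_pos: [529.6, 152.0, 228.9]
ee_rot: [-3.14, -0.003, 3.097]
contact_force: [0.6, 0.2, 0.0]
opening: -0.002
grasp_force: 0.0
```

{"fn": "apply_moves", "kwargs": {"motion": [[0, 0, 0, 0, 4, 0, 0.2], [0, 0, 0, 0, 8, 0, 0.2], [0, 0, 0, 0, 8, 0, 0.2]]}}

```text
clock: 4.03
tool_pos: [533.2, 236.7, 226.4]
ee_rot: [3.141, -0.003, 3.099]
contact_force: [0.2, -1.6, -1.3]
opening: 0.422
grasp_force: 0.0
```

Run:
```python
from h import *
c=wcam(shot('wrist','w2')); b=shot('top','t2'); a=shot('scene','s2')
print(c['state']['tool_pos'],c['state']['opening'])
t=cv2.resize(b['pixels'][150:235,95:240],None,fx=3,fy=3,interpolation=cv2.INTER_CUBIC)
im=np.zeros((640,512,3),np.uint8); im[:384]=c['pixels']; im[384:639,:435]=t
cv2.imwrite('pics/w2b.png',cv2.resize(im[:,:,::-1],None,fx=.93,fy=.93))
```

```text
[533.20209053 236.6907112  226.40192273] 0.42208417010685917
```

View pics/w2b.png

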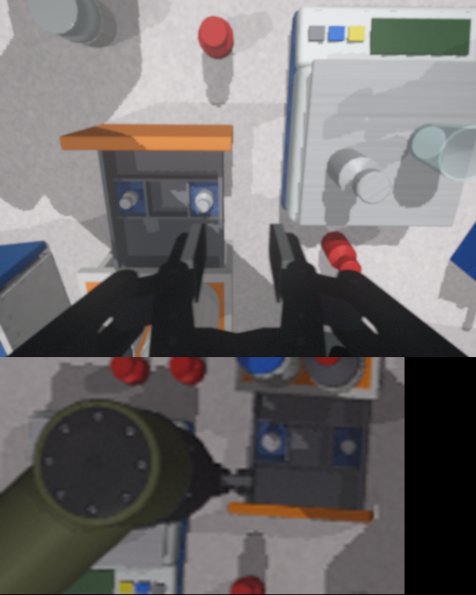

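The wrist view shows the steel knob top at about (401,200), the beaker at (465,155), and the open drawer with nests around the empty bay at about (181,213). The top inset confirms the drawer is far out. Now I'll compute positions.

Run:
```python
from h import *
c=wcam(pickle.load(open('w2.pkl','rb')));b=pickle.load(open('t2.pkl','rb'))
a0=pickle.load(open('s0.pkl','rb'));b0=pickle.load(open('t0.pkl','rb'))
print('knob z152',onz(c,401,200,152),'tri top',tri(c,(401,200),b0,(141,194)),'tri scene',tri(c,(401,200),a0,(380.7,217)))
def nests(im,roi):
    x0,y0,x1,y1=roi; h=cv2.cvtColor(im[y0:y1,x0:x1],cv2.COLOR_RGB2HSV)
    m=cv2.inRange(h,(105,90,40),(125,255,255)); out=[]
    for k in cv2.findContours(m,cv2.RETR_EXTERNAL,cv2.CHAIN_APPROX_SIMPLE)[0]:
        if cv2.contourArea(k)>30: x,y,w,hh=cv2.boundingRect(k); out.append((x+x0,y+y0,w,hh))
    return sorted(out)
nw=nests(c['pixels'],(115,180,245,245));nt=nests(b['pixels'],(170,165,235,200));print(nw,nt)
ctr=lambda r:(r[0]+(r[2]-1)/2,r[1]+(r[3]-1)/2)
if len(nw)>=2 and len(nt)>=2:
    P=[tri(c,ctr(nw[0]),b,ctr(nt[-1])),tri(c,ctr(nw[-1]),b,ctr(nt[0]))]
    print(np.round(P,1))
    for z in(16,34): print(z,np.round([onz(c,*ctr(r),z) for r in(nw[0],nw[-1])],1),np.round([onz(b,*ctr(r),z) for r in(nt[-1],nt[0])],1))
h=cv2.cvtColor(c['pixels'],cv2.COLOR_RGB2HSV);m=cv2.inRange(h[130:170,50:260],(5,150,60),(20,255,255))
k=max(cv2.findContours(m,cv2.RETR_EXTERNAL,cv2.CHAIN_APPROX_NONE)[0],key=cv2.contourArea)
for p in cv2.boxPoints(cv2.minAreaRect(k)): print(np.round(p+[50,130]),np.round(onz(c,*(p+[50,130]),97)))
```

```text
knob z152 [533.73850109 345.78537209 152.        ] tri top [531.24404272 334.78016645 164.93926501] tri scene [534.93831026 347.40750387 148.76412816]
[(126, 196, 30, 34), (205, 197, 29, 34)] [(187, 174, 11, 13), (215, 176, 9, 13)]
[[582.4  99.7  29.8]
 [587.9 192.1  29.2]]
16 [[587.6  94.   16. ]
 [593.  190.1  16. ]] [[583.4 100.9  16. ]
 [588.8 194.2  16. ]]
34 [[580.7 101.4  34. ]
 [585.8 192.7  34. ]] [[582.3  99.5  34. ]
 [587.7 191.6  34. ]]
[ 66. 160.] [503.  69.  97.]
[ 66. 134.] [480.  74.  97.]
[248. 135.] [489. 233.  97.]
[248. 162.] [512. 231.  97.]
```

{"fn": "apply_moves", "kwargs": {"motion": [[0, 0, 0, 0, 4, 0, 0.2], [0, 0, 0, 0, 8, 0, 0.2], [0, 0, 0, 0, 9, 0, 0.2], [0, 0, 0, 0, 9, 1.5, 0.2], [0, 0, 0, 0, 9, 1.5, 0.2]]}}

```text
clock: 4.6
tool_pos: [536.8, 321.3, 209.8]
ee_rot: [-3.139, -0.004, 3.097]
contact_force: [0.4, -0.2, -1.7]
opening: 0.599
grasp_force: 0.0
```

Run:
```python
from h import *
c=wcam(shot('wrist','w3'))
delta([534,346,180],-3.187)
cv2.imwrite('pics/w3b.png',cv2.resize(c['pixels'][100:384,100:480,::-1],None,fx=2,fy=2))
print(proj(c,[534,346,152]),proj(c,[534,346,84]))
```

```text
pos [537.1 320.8 211.2] rot [-3.139e+00 -3.000e-03  3.096e+00] shift cm [0.42 2.52 3.12] turn [-0.003 -0.003 -0.   ] t 4.65
[290.42487269 208.28920649] [282.42264733 181.31748182]
```

View pics/w3b.png

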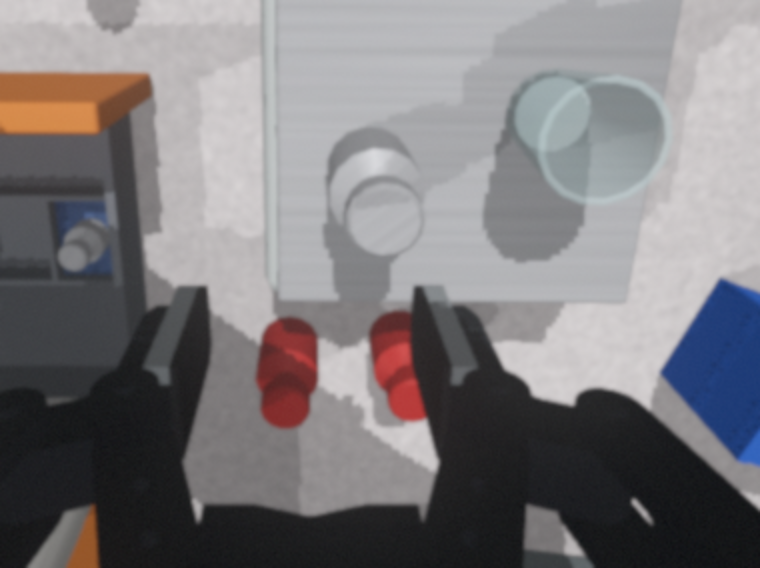

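The knob top at (291.5,208.5) agrees with the prediction for (534,346,152), and the beaker is clear at (400,170).

{"fn": "apply_moves", "kwargs": {"motion": [[0, 0, 0, 0.4, 2.5, 0, 0.2], [0, 0, 0, 0.4, 2.5, 1, 0.2], [0, 0, 0, 0.4, 2.5, 4, 0.2], [0, 0, 0, 0.4, 2.5, 5, 0.2], [0, 0, 0, 0.4, 2.5, 5, 0.2]]}}

```text
clock: 5.07
tool_pos: [533.5, 345.1, 159.7]
ee_rot: [-3.137, -0.005, 3.095]
contact_force: [-0.3, 0.2, -0.1]
opening: 0.605
grasp_force: 0.0
```

Run:
```python
from h import *
delta([534,346.5,129],-3.187)
```

```text
pos [533.5 345.1 159.7] rot [-3.137 -0.005  3.095] shift cm [-0.05  0.15  3.07] turn [-0.004 -0.005 -0.001] t 5.0667
```

{"fn": "apply_moves", "kwargs": {"motion": [[0, 0, 0, 0, 0.15, 1.5, 0.2], [0, 0, 0, 0, 0.15, 3, 0.2], [0, 0, 0, 0, 0.15, 3, 0.2], [0, 0, 0, 0, 0.15, 3, -0.3], [0, 0, 0, 0, 0.15, 3, -0.6]], "force": 40}}

```text
clock: 5.48
tool_pos: [535.5, 348.3, 135.3]
ee_rot: [3.141, 0.002, 3.096]
contact_force: [-0.6, -6.1, 3.5]
opening: 0.329
grasp_force: 1.2
```

{"fn": "apply_moves", "kwargs": {"motion": [[0, 0, 0, 0, 0, 0, -0.8], [0, 0, 0, 0, 0, 0, -0.8], [0, 0, 0, 0, 0, 0, -0.8], [0, 0, 0, 0, 0, 0, -0.8]]}}

```text
clock: 5.82
tool_pos: [535.5, 348.4, 135.5]
ee_rot: [3.141, 0.003, 3.096]
contact_force: [0.0, -3.6, 5.9]
opening: 0.311
grasp_force: 39.6
```

Run:
```python
from h import *
c=wcam(shot('wrist','w4')); a=shot('scene','s4'); s=env.get_state()
print(s['tool_pos'],s['contact_force'],s['ft_torque'],s['opening'],s['grasp_force'],env.grip_depth)
im=np.zeros((560,760,3),np.uint8)
im[:]=cv2.resize(c['pixels'][104:384,66:446],(760,560))
q=cv2.resize(a['pixels'][180:270,340:440],None,fx=3,fy=3,interpolation=cv2.INTER_CUBIC); im[:270,460:]=q
cv2.imwrite('pics/w4b.png',im[:,:,::-1])
```

```text
[535.51427801 348.3872304  135.50379912] [-0.72145432 -3.05378237  5.77932332] [-0.83202602  0.12326638 -0.01136324] 0.3093411289601925 39.637683033943176 18.700000000000003
```

View pics/w4b.png

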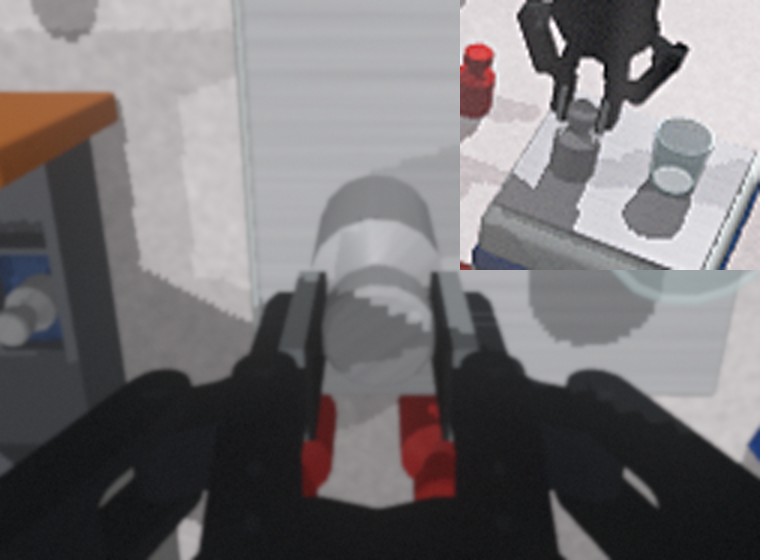

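The grip is on the knob but a little high: scene inset shows the finger tips at the knob's lower edge. I'll open, go 7 mm lower and regrip.

{"fn": "apply_moves", "kwargs": {"motion": [[0, 0, 0, 0, 0, 0, 0.1], [0, 0, 0, 0, 0, 0, 0.1], [0, 0, 0, 0, 0, 0.4, 0.1], [0, 0, 0, 0, 0, 0.7, 0.1], [0, 0, 0, 0, 0, 0.7, 0.1]]}}

```text
clock: 6.33
tool_pos: [534.1, 348.3, 124.7]
ee_rot: [-3.141, -0.002, 3.096]
contact_force: [-0.2, 0.0, -0.5]
opening: 0.551
grasp_force: 0.0
```

{"fn": "apply_moves", "kwargs": {"motion": [[0, 0, 0, 0, 0, 0, 0], [0, 0, 0, 0, 0, 0, -0.4], [0, 0, 0, 0, 0, 0, -0.8], [0, 0, 0, 0, 0, 0, -0.8], [0, 0, 0, 0, 0, 0, -0.8]], "force": 50}}

```text
clock: 6.75
tool_pos: [534.7, 348.4, 126.4]
ee_rot: [3.142, -0.0, 3.096]
contact_force: [0.9, 0.2, 1.2]
opening: 0.309
grasp_force: 49.0
```

{"fn": "apply_moves", "kwargs": {"motion": [[0, 0, 0, 0, 0, -0.5, -0.8], [0, 0, 0, 0, 0, -2, -0.8], [0, 0, 0, 0, 0, -4, -0.8], [0, 0, 0, 0, 0, -6, -0.8], [0, 0, 0, 0, 0, -7, -0.8]]}}

```text
clock: 7.17
tool_pos: [535.0, 348.8, 198.3]
ee_rot: [3.14, 0.001, 3.096]
contact_force: [0.6, -0.6, -3.9]
opening: 0.305
grasp_force: 49.8
```

{"fn": "apply_moves", "kwargs": {"motion": [[0, 0, 0, -0.3, -2, 0, -0.8], [0, 0, 0, -1, -5, 0, -0.8], [0, 0, 0, -1.7, -8, 0, -0.8], [0, 0, 0, -2.4, -10.5, 0, -0.8], [0, 0, 0, -2.8, -12, 0, -0.8]]}}

```text
clock: 7.58
tool_pos: [557.2, 225.1, 195.5]
ee_rot: [-3.141, -0.001, 3.095]
contact_force: [1.2, 1.1, -3.2]
opening: 0.309
grasp_force: 49.9
```

{"fn": "apply_moves", "kwargs": {"motion": [[0, 0, 0, -0.4, -2, 0, -0.8], [0, 0, 0, -1, -4.5, 0, -0.8], [0, 0, 0, -1.4, -7, 0, -0.8], [0, 0, 0, -1.4, -8, 0, -0.8], [0, 0, 0, -1.4, -8, 0, -0.8]]}}

```text
clock: 8.0
tool_pos: [567.5, 145.0, 195.8]
ee_rot: [-3.141, -0.001, 3.094]
contact_force: [-0.3, 0.8, -4.3]
opening: 0.309
grasp_force: 50.1
```

Run:
```python
from h import *
delta([585,146,61],-3.187)
c=wcam(shot('wrist','w5')); print(env.get_state()['contact_force'],env.get_state()['opening'],env.get_state()['tool_pos'])
h=cv2.cvtColor(c['pixels'],cv2.COLOR_RGB2HSV)
m=cv2.inRange(h,(105,90,40),(125,255,255))
for k in cv2.findContours(m,cv2.RETR_EXTERNAL,cv2.CHAIN_APPROX_SIMPLE)[0]:
    if cv2.contourArea(k)>150:
        x,y,w,hh=cv2.boundingRect(k); print((x,y,w,hh),np.round(onz(c,x+(w-1)/2,y+(hh-1)/2,30)))
cv2.imwrite('pics/w5b.png',c['pixels'][:,:,::-1])
```

```text
pos [567.5 145.  195.8] rot [-3.141e+00 -1.000e-03  3.094e+00] shift cm [-1.76  0.19 13.48] turn [-0.    -0.001 -0.002] t 8.0
[ 0.39475352  0.58060089 -5.0330289 ] 0.30623195986518714 [567.47411284 146.24244352 195.73472624]
(22, 312, 34, 47) [ 761. -133.   30.]
(0, 245, 102, 57) [674. -95.  30.]
(285, 170, 35, 40) [587. 193.  30.]
(196, 169, 35, 41) [582. 100.  30.]
(391, 0, 41, 204) [503. 298.  30.]
```

View pics/w5b.png

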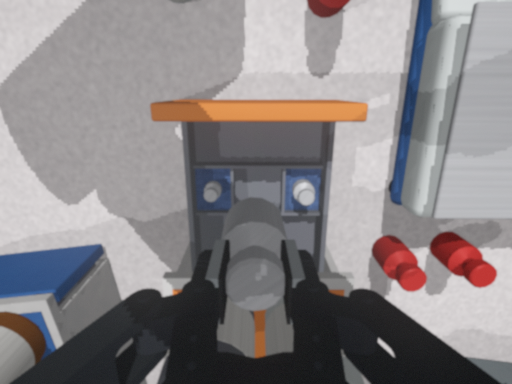

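The weight hangs upright at (255,260), nests at (213,190) and (302,190), giving the bay centre at (585,146.5).

{"fn": "apply_moves", "kwargs": {"motion": [[0, 0, 0, -1, 0.1, 0, -0.8], [0, 0, 0, -1.75, 0.1, 1, -0.8], [0, 0, 0, -1.75, 0.1, 4, -0.8], [0, 0, 0, -1.75, 0.1, 7, -0.8], [0, 0, 0, -1.75, 0.1, 9, -0.8]]}}

```text
clock: 8.47
tool_pos: [583.6, 147.7, 101.3]
ee_rot: [-3.141, -0.005, 3.097]
contact_force: [0.4, -0.2, -6.3]
opening: 0.308
grasp_force: 50.0
```

{"fn": "apply_moves", "kwargs": {"motion": [[0, 0, 0, 0, 0, 0.5, -0.8], [0, 0, 0, 0, 0, 1.2, -0.8], [0, 0, 0, 0, 0, 2, -0.8], [0, 0, 0, 0, 0, 2.8, -0.8], [0, 0, 0, 0, 0, 2.8, -0.8]]}}

```text
clock: 8.88
tool_pos: [584.7, 147.2, 77.1]
ee_rot: [3.142, -0.001, 3.096]
contact_force: [-0.6, -0.8, -6.6]
opening: 0.309
grasp_force: 50.0
```

Run:
```python
from h import *
delta([585,146.5,59],-3.187); print(env.get_state()['contact_force'])
```

```text
pos [584.7 147.2  77.1] rot [ 3.142e+00 -1.000e-03  3.096e+00] shift cm [-0.04 -0.07  1.81] turn [ 0.    -0.001  0.   ] t 8.8833
[-0.56742029 -0.77134375 -6.55553251]
```

{"fn": "apply_moves", "kwargs": {"motion": [[0, 0, 0, 0, 0, 0.4, -0.8], [0, 0, 0, 0, 0, 0.8, -0.8], [0, 0, 0, 0, 0, 1.1, -0.8], [0, 0, 0, 0, 0, 1.4, -0.8], [0, 0, 0, 0, 0, 1.4, -0.8]]}}

```text
clock: 9.3
tool_pos: [584.8, 146.9, 63.6]
ee_rot: [-3.141, -0.001, 3.096]
contact_force: [-0.3, -0.2, -5.2]
opening: 0.306
grasp_force: 50.0
```

{"fn": "apply_moves", "kwargs": {"motion": [[0, 0, 0, 0, 0, 0.1, -0.8], [0, 0, 0, 0, 0, 0.2, -0.8], [0, 0, 0, 0, 0, 0.3, -0.8], [0, 0, 0, 0, 0, 0.3, -0.8]]}}

```text
clock: 9.63
tool_pos: [585.1, 147.0, 61.1]
ee_rot: [3.142, -0.0, 3.096]
contact_force: [0.8, -0.4, -5.1]
opening: 0.308
grasp_force: 50.0
```

{"fn": "apply_moves", "kwargs": {"motion": [[0, 0, 0, 0, 0, 0.1, -0.8], [0, 0, 0, 0, 0, 0.2, -0.8], [0, 0, 0, 0, 0, 0.2, -0.8], [0, 0, 0, 0, 0, 0.2, -0.8]]}}

```text
clock: 9.97
tool_pos: [585.1, 147.0, 59.2]
ee_rot: [-3.142, -0.0, 3.096]
contact_force: [-0.3, -0.1, -5.7]
opening: 0.31
grasp_force: 50.0
```

{"fn": "apply_moves", "kwargs": {"motion": [[0, 0, 0, 0, 0, 0.05, -0.8], [0, 0, 0, 0, 0, 0.1, -0.8], [0, 0, 0, 0, 0, 0.15, -0.8], [0, 0, 0, 0, 0, 0.15, -0.8]]}}

```text
clock: 10.3
tool_pos: [585.5, 147.0, 58.4]
ee_rot: [3.141, 0.001, 3.097]
contact_force: [0.3, -1.0, -1.9]
opening: 0.308
grasp_force: 50.4
```

Touchdown: the carried weight's force is gone. Release.

{"fn": "apply_moves", "kwargs": {"motion": [[0, 0, 0, 0, 0, 0, -0.3], [0, 0, 0, 0, 0, 0, -0.1], [0, 0, 0, 0, 0, 0, 0], [0, 0, 0, 0, 0, 0, 0.05], [0, 0, 0, 0, 0, 0, 0.05]]}}

```text
clock: 10.72
tool_pos: [585.3, 147.1, 58.2]
ee_rot: [3.141, 0.001, 3.096]
contact_force: [0.3, 0.4, -0.2]
opening: 0.525
grasp_force: 0.0
```

{"fn": "apply_moves", "kwargs": {"motion": [[0, 0, 0, 0, 0, -1, 0.05], [0, 0, 0, 0, 0, -3, 0.05], [0, 0, 0, 0, 0, -6, 0.05], [0, 0, 0, 0, 0, -10, 0.05], [0, 0, 0, 0, 0, -13, 0]]}}

```text
clock: 11.13
tool_pos: [585.5, 146.7, 191.8]
ee_rot: [3.141, 0.003, 3.096]
contact_force: [0.6, 0.8, 0.6]
opening: 0.501
grasp_force: 0.0
```

{"fn": "apply_moves", "kwargs": {"motion": [[0, 0, 0, 4, 0, 0, -0.8], [0, 0, 0, 8, 0, 0, -1], [0, 0, 0, 12, 0, 0, -1], [0, 0, 0, 12, 0, 0, -1]]}}

```text
clock: 11.47
tool_pos: [461.1, 152.0, 189.7]
ee_rot: [3.139, 0.002, 3.098]
contact_force: [2.1, 1.0, 1.2]
opening: 0.001
grasp_force: 0.0
```

Run:
```python
from h import *
c=wcam(shot('wrist','w6')); delta([440,152,200],-3.187)
print('pred bay center top of knob, base:',proj(c,[585,146.5,84]),proj(c,[585,146.5,16]))
cv2.imwrite('pics/w6b.png',cv2.resize(c['pixels'][180:384,100:420,::-1],None,fx=2.4,fy=2.4))
```

```text
pos [463.4 152.5 190.1] rot [3.138e+00 3.000e-03 3.099e+00] shift cm [ 2.33 -0.15 -1.  ] turn [0.003 0.003 0.003] t 11.5167
pred bay center top of knob, base: [254.32577058 312.61866799] [254.22552782 273.24603555]
```

View pics/w6b.png

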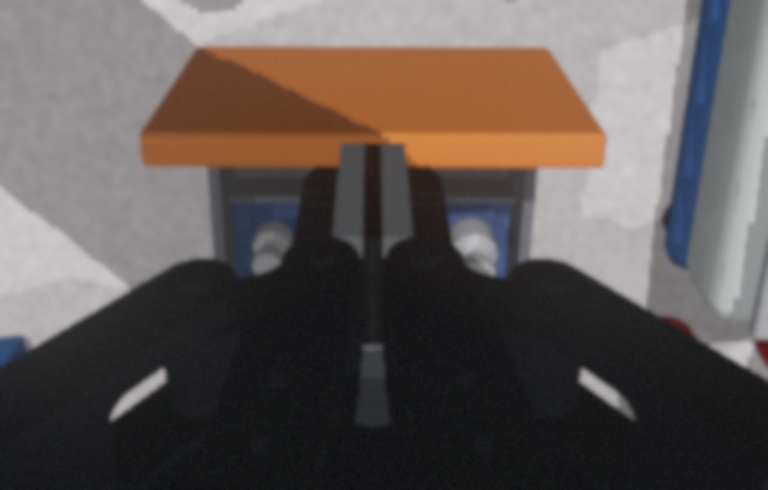

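The front is ready to push; the weight is hidden behind the fingers. I'll push first with the tool vertical, then tilted, because of the bottles over the front.

{"fn": "apply_moves", "kwargs": {"motion": [[0, 0, 0, 0, -0.2, 4, -1], [0, 0, 0, 0, -0.2, 8, -1], [0, 0, 0, 0, -0.2, 12, -1], [0, 0, 0, 0, -0.2, 13, -1], [0, 0, 0, 0, -0.2, 13, -1]]}}

```text
clock: 11.93
tool_pos: [464.0, 149.2, 55.2]
ee_rot: [-3.138, -0.005, 3.096]
contact_force: [0.2, -0.2, 1.3]
opening: -0.001
grasp_force: 0.0
```

{"fn": "apply_moves", "kwargs": {"motion": [[0, 0, 0, -0.8, 0, 0, -1], [0, 0, 0, -1.6, 0, 0, -1], [0, 0, 0, -2.2, 0, 0, -1], [0, 0, 0, -2.8, 0, 0, -1], [0, 0, 0, -3.4, 0, 0, -1]]}}

```text
clock: 12.35
tool_pos: [500.4, 149.2, 59.0]
ee_rot: [3.141, 0.001, 3.096]
contact_force: [-1.5, 0.4, 0.5]
opening: 0.004
grasp_force: 0.9
```

{"fn": "apply_moves", "kwargs": {"motion": [[0, 0, 0, -0.7, 0, 0, -1], [0, 0, 0, -1.4, 0, 0, -1], [0, 0, 0, -2.1, 0, 0, -1], [0, 0, 0, -2.8, 0, 0, -1], [0, 0, 0, -3.5, 0, 0, -1]]}}

```text
clock: 12.77
tool_pos: [535.0, 147.2, 58.3]
ee_rot: [-3.142, 0.0, 3.096]
contact_force: [-2.8, -1.1, 5.5]
opening: 0.001
grasp_force: 1.7
```

{"fn": "apply_moves", "kwargs": {"motion": [[0, 0, 0, -0.7, 0, 0, -1], [0, 0, 0, -1.4, 0, 0, -1], [0, 0, 0, -2.1, 0, 0, -1], [0, 0, 0, -2.6, 0, 0, -1], [0, 0, 0, -2.8, 0, 0, -1]]}}

```text
clock: 13.18
tool_pos: [563.0, 145.9, 58.2]
ee_rot: [-3.141, 0.0, 3.096]
contact_force: [-5.5, -0.2, 6.2]
opening: -0.001
grasp_force: 2.1
```

{"fn": "apply_moves", "kwargs": {"motion": [[0, 0, 0, 2, 0, 0, -1], [0, -0.1, 0, 4, 0, -0.5, -1], [0, -0.22, 0, 5, 0, -0.5, -1], [0, -0.34, 0, 5, 0, -0.5, -1], [0, -0.4, 0, 5, 0, -0.5, -1]]}}

```text
clock: 13.6
tool_pos: [510.9, 148.4, 61.0]
ee_rot: [3.141, 0.405, 3.099]
contact_force: [-0.3, -0.4, 0.2]
opening: 0.001
grasp_force: 0.0
```

{"fn": "apply_moves", "kwargs": {"motion": [[0, -0.12, 0, 0, 0, 0, -1], [0, -0.24, 0, 0, 0, 0, -1], [0, -0.36, 0, 0, 0, 0, -1], [0, -0.47, 0, 0, 0, 0, -1], [0, -0.47, 0, 0, 0, 0, -1]]}}

```text
clock: 14.02
tool_pos: [561.8, 150.3, 123.9]
ee_rot: [-3.125, 0.786, 3.128]
contact_force: [0.4, -0.7, -0.1]
opening: 0.005
grasp_force: 0.0
```

Run:
```python
from h import *
s=env.get_state(); R=Ro.from_euler('xyz',s['ee_rot']); print(s['tool_pos'],np.round(R.as_matrix(),3).tolist(),s['q'])
print('unit inward step 10mm:',R.inv().apply([.999,-.045,0]),'up',R.inv().apply([0,0,1]))
```

```text
[561.75442921 150.30594636 123.93152635] [[-0.706, 0.025, 0.707], [0.009, 1.0, -0.026], [-0.708, -0.012, -0.706]] [ 0.81530185 -0.60786899 -1.08074117  0.90741886 -0.74303868 -2.98925929]
unit inward step 10mm: [-0.70603151 -0.01969928  0.70792474] up [-0.70783584 -0.01196146 -0.70627569]
```

The arm ran into its q3/q6 limits at that tilt, too close in. I'll back out with less tilt and more height.

{"fn": "apply_moves", "kwargs": {"motion": [[0, 0.1, 0, -0.7, 0, -0.7, -1], [0, 0.2, 0, -1.4, 0, -1.4, -1], [0, 0.3, 0, -2.1, 0, -2.1, -1], [0, 0.3, 0, -2.1, 0, -2.1, -1], [0, 0.3, 0, -2.1, 0, -2.1, -1]]}}

```text
clock: 14.43
tool_pos: [562.8, 150.9, 154.3]
ee_rot: [-3.132, 0.486, 3.117]
contact_force: [0.4, -1.1, -1.2]
opening: 0.001
grasp_force: 0.0
```

Run:
```python
from h import *
s=env.get_state(); R=Ro.from_euler('xyz',s['ee_rot']); print(s['tool_pos'],s['ee_rot'],s['q'])
G=Ro.from_matrix(np.c_[[-.999*np.cos(.5),.045*np.cos(.5),-np.sin(.5)],[.045,.999,0],np.cross([-.999*np.cos(.5),.045*np.cos(.5),-np.sin(.5)],[.045,.999,0])])
print('turn to tilt .5',(R.inv()*G).as_rotvec(),'inward',R.inv().apply([.999,-.045,0]),'up',R.inv().apply([0,0,1]))
```

```text
[562.84859419 150.89322775 154.34113901] [-3.13159072  0.48560649  3.11729171] [ 0.80450378 -0.41697826 -0.66721449  0.42237718 -1.02696553 -2.56928928]
turn to tilt .5 [-0.00020187 -0.01429602  0.01832079] inward [-0.88421381 -0.01604409  0.46683458] up [-0.46674482 -0.00884549 -0.8843478 ]
```

{"fn": "apply_moves", "kwargs": {"motion": [[0, 0, 0.018, 1.5, -0.3, -0.7, -1], [0, 0, 0.018, 2.9, -0.3, 2, -1], [0, 0, 0.018, 4.3, -0.3, 5, -1], [0, 0, 0.018, 5.7, -0.3, 7.6, -1], [0, 0, 0.018, 5.7, -0.3, 7.6, -1]]}}

```text
clock: 14.85
tool_pos: [542.1, 142.3, 49.1]
ee_rot: [-3.129, 0.474, 3.102]
contact_force: [0.1, -1.7, -1.6]
opening: 0.001
grasp_force: 0.0
```

Run:
```python
from h import *
s=env.get_state(); R=Ro.from_euler('xyz',s['ee_rot']); print(s['tool_pos'],s['ee_rot'],s['q'])
print('inward',R.inv().apply([.999,-.045,0]),'up',R.inv().apply([0,0,1]))
b=shot('top','t7');h=cv2.cvtColor(b['pixels'],cv2.COLOR_RGB2HSV);m=cv2.inRange(h,(5,150,90),(20,255,255))
for k in cv2.findContours(m,cv2.RETR_EXTERNAL,cv2.CHAIN_APPROX_NONE)[0]:
    if 20<cv2.contourArea(k)<800:
        for p in cv2.boxPoints(cv2.minAreaRect(k)): print(np.round(p),np.round(onz(b,*p,97)[:2]))
```

```text
[542.05537072 142.31289844  49.07771258] [-3.12895591  0.4744276   3.10220643] [ 0.8130509  -0.41090476 -0.87157218  0.48564757 -0.855034   -2.701685  ]
inward [-8.89551831e-01  1.44683222e-04  4.56862691e-01] up [-0.45682934 -0.01124077 -0.88948333]
[179. 182.] [578. 226.]
[179. 177.] [592. 225.]
[229. 181.] [583.  61.]
[229. 185.] [569.  62.]
```

Top view: the front is still at x about 574. Push with tilt 0.47.

{"fn": "apply_moves", "kwargs": {"motion": [[0, 0, 0, -1.3, 0, 0, -1], [0, -0.02, 0, -2.2, 0.1, 0.4, -1], [0, -0.04, 0, -3.1, 0.1, 0.9, -1], [0, -0.06, 0, -4, 0.1, 1.4, -1], [0, -0.08, 0, -4.7, 0.1, 1.8, -1]]}}

```text
clock: 15.32
tool_pos: [597.3, 145.4, 67.6]
ee_rot: [-3.139, 0.568, 3.1]
contact_force: [-6.2, -0.6, 4.4]
opening: 0.001
grasp_force: 3.3
```

Run:
```python
from h import *
s=env.get_state(); R=Ro.from_euler('xyz',s['ee_rot']); print(s['tool_pos'],s['ee_rot'],s['q'],s['contact_force'])
print('inward',R.inv().apply([.999,-.045,0]),'up',R.inv().apply([0,0,1]))
```

```text
[597.27658402 145.43284603  67.57321604] [-3.13850875  0.56793635  3.09960854] [ 0.73591873 -0.32362283 -0.83674369  0.60642401 -0.72908431 -2.74202664] [-6.16240128 -0.64910389  4.39310155]
inward [-0.84301988 -0.0013717   0.53790482] up [-0.53789351 -0.00259976 -0.84300878]
```

{"fn": "apply_moves", "kwargs": {"motion": [[0, 0, 0, -0.4, 0, 0.5, -1], [0, 0, 0, -0.8, 0, 0.95, -1], [0, 0, 0, -1.2, 0, 1.4, -1], [0, 0, 0, -1.6, 0, 1.9, -1], [0, 0, 0, -1.8, 0, 2.1, -1]]}}

```text
clock: 15.73
tool_pos: [623.6, 144.3, 59.4]
ee_rot: [-3.138, 0.567, 3.1]
contact_force: [-9.1, 0.7, 6.0]
opening: -0.0
grasp_force: 4.3
```

{"fn": "apply_moves", "kwargs": {"motion": [[0, 0, 0, -0.3, 0, 0.2, -1], [0, 0, 0, -0.6, 0, 0.4, -1], [0, 0, 0, -0.85, 0, 0.55, -1], [0, 0, 0, -0.85, 0, 0.55, -1]]}}

```text
clock: 16.07
tool_pos: [633.6, 143.9, 59.3]
ee_rot: [-3.138, 0.567, 3.1]
contact_force: [-3.3, -0.1, 1.9]
opening: 0.002
grasp_force: 1.1
```

{"fn": "apply_moves", "kwargs": {"motion": [[0, 0, 0, -0.2, 0, 0.13, -1], [0, 0, 0, -0.4, 0, 0.26, -1], [0, 0, 0, -0.4, 0, 0.26, -1]]}}

```text
clock: 16.32
tool_pos: [638.2, 143.6, 58.9]
ee_rot: [-3.138, 0.567, 3.1]
contact_force: [-2.3, -0.3, 1.1]
opening: 0.002
grasp_force: 1.2
```

{"fn": "apply_moves", "kwargs": {"motion": [[0, 0, 0, -0.2, 0, 0.13, -1], [0, 0, 0, -0.4, 0, 0.26, -1], [0, 0, 0, -0.4, 0, 0.26, -1]]}}

```text
clock: 16.57
tool_pos: [639.9, 143.3, 58.4]
ee_rot: [-3.135, 0.563, 3.1]
contact_force: [-67.9, 5.1, 32.9]
opening: -0.002
grasp_force: 34.2
```

Hit the stop firmly. Let go.

{"fn": "apply_moves", "kwargs": {"motion": [[0, 0, 0, 0.3, 0, -0.2, -1], [0, 0, 0, 0.8, 0, -0.5, -1], [0, 0, 0, 1.7, 0, -1.1, -1], [0, 0, 0, 4, 0, -2.5, -1], [0, 0, 0, 7, 0, -4.4, -1]]}}

```text
clock: 16.98
tool_pos: [559.5, 146.1, 56.6]
ee_rot: [-3.137, 0.565, 3.098]
contact_force: [-0.4, 1.4, 1.0]
opening: -0.0
grasp_force: 0.0
```

Run:
```python
from h import *
s=env.get_state(); R=Ro.from_euler('xyz',s['ee_rot']); print(s['tool_pos'],s['q'],s['contact_force'])
b=shot('top','t8');a=shot('scene','s8');h=cv2.cvtColor(b['pixels'],cv2.COLOR_RGB2HSV);m=cv2.inRange(h,(5,150,90),(20,255,255))
for k in cv2.findContours(m,cv2.RETR_EXTERNAL,cv2.CHAIN_APPROX_NONE)[0]:
    if 20<cv2.contourArea(k)<3000:
        for p in cv2.boxPoints(cv2.minAreaRect(k)): print(np.round(p),np.round(onz(b,*p,97)[:2]))
t=cv2.resize(b['pixels'][75:235,95:320],(675,480),interpolation=cv2.INTER_CUBIC)
im=np.zeros((600,800,3),np.uint8);im[:480,:675]=t;im[360:,480:]=cv2.resize(a['pixels'][150:270,240:400],(320,240))
cv2.imwrite('pics/t8b.png',im[:,:,::-1])
```

```text
[559.48973787 146.12105422  56.64057095] [ 0.80064557 -0.42517319 -0.93277057  0.61758949 -0.7690844  -2.80364166] [-0.37998099  1.38521533  1.03036409]
[182. 157.] [658. 217.]
[187.  89.] [883. 207.]
[231.  93.] [875.  59.]
[227. 160.] [650.  70.]
```

View pics/t8b.png

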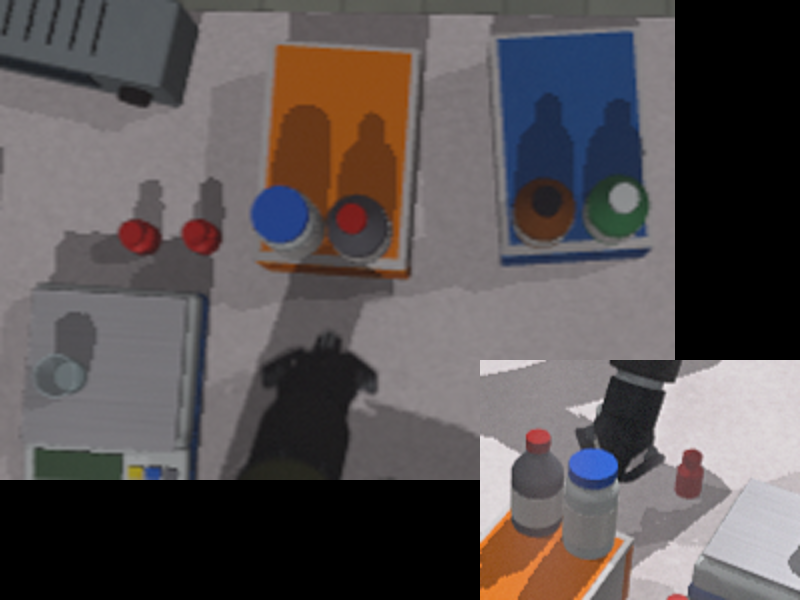

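Both fronts show only as thin strips under their boards: orange at (335,268) and blue at (575,257) in the crop. Bottles are undisturbed. I'll back off a little, let time pass and check that nothing moves.

{"fn": "apply_moves", "kwargs": {"motion": [[0, 0, 0, 0, 0, -1, -1], [0, 0, 0, 0, 0, -2, -1], [0, 0, 0, 0, 0, -3, -1], [0, 0, 0, 0, 0, -3, -1], [0, 0, 0, 0, 0, -3, -1]]}}

```text
clock: 17.5
tool_pos: [543.8, 147.8, 82.3]
ee_rot: [-3.14, 0.565, 3.099]
contact_force: [0.1, 0.2, -0.3]
opening: 0.001
grasp_force: 0.0
```

{"fn": "apply_moves", "kwargs": {"motion": [[0, 0, 0, 0, 0, 0, -1], [0, 0, 0, 0, 0, 0, -1], [0, 0, 0, 0, 0, 0, -1], [0, 0, 0, 0, 0, 0, -1], [0, 0, 0, 0, 0, 0, -1]]}}

```text
clock: 17.92
tool_pos: [543.2, 147.0, 80.6]
ee_rot: [-3.137, 0.563, 3.1]
contact_force: [0.3, -0.4, 0.2]
opening: -0.002
grasp_force: 0.0
```

Run:
```python
from h import *
s=env.get_state(); print(s['tool_pos'],s['contact_force'],s['q'])
o=pickle.load(open('t8.pkl','rb'));b=shot('top','t9')
d=np.abs(b['pixels'][80:172,170:320].astype(int)-o['pixels'][80:172,170:320]).max(2); print('changed px around units',(d>50).sum())
for n,u in(('orange',200),('blue',285)): print(n,b['pixels'][158:170,u].tolist() if n=='orange' else b['pixels'][154:166,u].tolist())
```

```text
[543.2235628  146.97903827  80.61847986] [ 0.25812843 -0.3716251   0.15911234] [ 0.84400856 -0.49940031 -0.92890235  0.58417953 -0.85545891 -2.78414515]
changed px around units 0
orange [[81, 64, 57], [84, 57, 41], [78, 74, 75], [78, 74, 75], [79, 74, 72], [78, 56, 41], [62, 36, 25], [63, 39, 30], [71, 59, 53], [77, 72, 73], [77, 72, 73], [76, 71, 73]]
blue [[43, 61, 96], [84, 92, 108], [121, 118, 119], [122, 119, 120], [119, 117, 118], [45, 60, 88], [36, 49, 77], [41, 52, 79], [83, 87, 101], [124, 118, 120], [122, 116, 118], [123, 117, 118]]
```

Identical strips (3 px under the board edge) on both units, and nothing is moving, so both are latched. Handing in.

```bash
python3 -c "
from workcell import env
print(env.sign_off())"
```

```text
the job is handed in; nothing more can be done
None
```

I handed the job in at about 18 s: the 500 g weight stands in the orange drawer's middle bay (the balance's side), and both drawers look latched shut with the bottles undisturbed. The final push hit the stop with about 68 N on the fingers, and I couldn't see the weight again after release, so its upright stance rests on the touchdown readings.

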